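# Fetch the drill chuck from the locked tool case

### The arm

A 7-joint arm with a two-finger parallel gripper is mounted at the origin on the work surface. World frame = base frame: x ahead of the robot, y to its left, z up, the work surface at z = 0. Lengths are in m, angles in rad, forces in N, time in s.
With the tool pointing down it reaches from about 0.425 to 0.875 m from the base axis. Payload 4.7 kg.
Tool frame: the origin (TCP) lies on the centre line of the jaws, within the pads' length; the fingertips stand 25 mm ahead of it and the grasp point (between the pads) lies 6 mm ahead of it; z points along the fingers, y is the line along which they close (so a half turn about z gives the same grasp; the last joint's range is limited). The gripper opens to 87 mm and grips with 3 to 60 N. Pads are 19 mm wide; open, the fingers measure 117 mm over their backs; the gripper's body (75 mm by 190 mm) begins 51 mm behind the grasp point.
Start: joints at [1.142, 0.321, -0.07, 1.45, 0.023, 1.371, -0.057], TCP at [0.278, -0.587, 0.248] pointing down, gripper open.
Joint ranges: [-2.86, 2.86], [-0.3, 2.09], [-1.38, 1.24], [0.06, 2.45], [-1.56, 4.7], [0.09, 2.05], [-2.69, 2.69]. Speed limits (rad/s): [2.57, 2.57, 3.14, 3.14, 3.14, 3.14, 3.14].

### API

Orientations are given as [roll, pitch, yaw] about the fixed x, y, z axes, in that order (R = Rz(yaw) Ry(pitch) Rx(roll)).
In Python, from station import status, cams, job gives the robot as it stands. The module is installed in compiled form; this text tells all that it offers.
- The arm moves only by the tool servo_tool, never from a script. Its argument "series" is a list that holds one entry, the list of rows, each a list of 7 numbers: the shift along the tool's x, y, z in cm, then the turn, a rotation vector about the tool's x, y, z in rad, then the opening, from 0 (shut) to 1 (fully open). A call has 1 to 5 rows; each row shifts and turns the commanded pose from where the row before left it, along the tool's axes as they then stand; what a row does not reach is not made up. A row lasts 1/8 s, in which the tool goes at most 62.5 mm and 10.7 degrees, less where a joint would pass 70% of its speed; a pose out of reach is approached as far as the arm can. A call with a gripper value outside its range is refused whole. The fingers move at their own pace and stop on an object; "force" is the grip in N (left out, the last holds). Time passes only in rows, so rows that do not move let the fingers close. It gives the time, the measured TCP pose, the force, the opening and the grip force at its end, in the units of the state.
- status.get_state(): the state, without advancing time (a new reading comes with each control period).
- cams.get_image(name): name is "scene" or "top"; returns the picture (420x560x3 uint8, red, green, blue); there is no depth.
- cams.get_calibration(name): a dict with "fx", "fy", "cx", "cy" (pixels), "k1" (the pictures are not rectified: a ray, as slopes to the right and down, at radius r is drawn at 1 + k1 r^2 times it, then the intrinsics apply), "rvec" (rotation vector, rad) and "tvec" (3), from world to camera coordinates, as OpenCV has them. Camera axes: x right, y down, z forward; pixel columns grow to the right and rows downward; lengths in m; the calibration is good to about 2 mm. A picture is of the moment at which its call begins. get_calibration takes no time and is no camera call.
- job.close_job(): hands the job in; it is judged then, once.
The state is a dict: "time_s": time; "joints": joint angles; "qvel": joint speeds; "effort": joint torques, N m; "tcp_pos": TCP position; "orientation": TCP orientation; "wrist_force": force on the tool from outside, world axes, zero at the start; "wrist_torque": the same for the moment, N m; "opening": opening from 0.0 (shut) to 1.0 (fully open); "grip_force": force on a finger pad.
Only numpy, scipy, OpenCV 4.12 (cv2) and the standard library are available. Lean on these libraries where they do the work, as an engineer would, in place of code of your own. Each camera call takes 0.05 s, during which the arm holds its last target. There are 200 camera calls.

### The job

Release the red safety catch on top of the tool case, slide aside the door that covers the drill chuck (dark steel, orange bands) so that it runs past the other door, and take the chuck out through the opening. Stand the chuck upright in the green tray, setting it down rather than dropping it, with the catch left slid back. Leave the hole saw and the other loose tools as they are.

Things in the scene. Friction and masses are not known exactly. Their poses are not given: they have to be found in the camera images.
- case: Fixed tool case, 564 (y) x 228 (x) mm, roof top at 287; wire-grille roof, sides, back. Origin: centre of underside; doors at its -x front, facing the robot. Inner floor z=20, roof underside 275; a guide strip over the doors (x=-116, lower edge z=273) stays too, so reach in from the front, gripper tilted 33 to 45 degrees off straight down, fingers towards +x. Left half y 0..270, right y -270..0.
- door_left (a joint): Left door (blue top rail and tab), 8 mm thick, outer track at case x=-104 mm: 0 closed (covers case y -10 to 270 mm), up to 0.255 m as it slides to the case's -y in front of the right door. Friction about 2 N; stays where left. Blocked within 3 mm while the catch is on.
- door_right (a joint): Right door (black top rail and tab), inner track at case x=-90 mm: 0 closed (covers y -270 to 10 mm), up to 0.255 m as it slides to the case's +y behind the left door. Same friction and blocking. A fully opened door leaves 255 mm clear.
- door_left_tab (a point): Point in the upright blue pull tab of the left door, 17 mm below its top. The tab is 30 mm wide along the case's y, 8 mm thick along x, and stands 50 mm above the roof, free on all sides: pinch it across its width from above or push its side. Moves with the door.
- door_right_tab (a point): The same point in the black pull tab of the right door.
- catch (a joint): Safety catch slide: 0 = on (yellow tongue between the upper rails blocks both doors), 0.030 m = off, slid to the case's +x. Slides (about 2 N) only while its sprung knob is held pressed down; if it stops within 2 mm the knob was not down far enough. Past about 28 mm the knob pops up when let go and the catch stays off.
- knob_grip (a point): Point in the red catch knob on the roof, 10 mm below its top, at case x=-50 mm, y=0 when on. Knob 22 x 22 mm, 34 mm high, free all round, its underside 12 mm above the roof. Sprung up: 3 N to start, about 7 N at its full 7 mm travel; a hidden pin clears its gate only when pressed over 5 mm. Grip and press, or press from above and drag.
- chuck: The drill chuck, loose, standing upright in one compartment: dark steel, orange bands near its foot, 43 mm diameter from 16 to 68 mm above its foot, 38 mm below that, tapering to 22 mm at the top, 95 mm high, 0.3 to 0.6 kg. Origin: centre of its foot; z up along its axis. Best held 50 mm above its foot.
- holesaw: Bystander: yellow hole saw, 44 mm diameter, 42 mm high with a thin steel shank on top to 72 mm, loose, standing in the other compartment. Origin: centre of its foot.
- tray: Fixed green open tray, 170 (x) x 150 (y) mm, walls 4 mm thick and 28 mm high, floor about 4 mm thick. Origin: centre of its underside.
- wrench: Bystander: wrench lying on the bench, about 180 mm long, loose.
- tape: Bystander: yellow tape measure, 70 x 40 x 62 mm, loose, standing on the bench beside the case.
Mind the look-alikes: they are no part of the job. Several things have the shape of the tray; the one meant has the colours described above.

How it is judged:
By the outcome, as a careful person would: the job done as asked, in the order asked, and still so for the second after the job is handed in, with the robot touching nothing.
It also fails if it takes over 72 s, if anything falls off the work surface, if the arm or the gripper's body presses on something with over 40 N, if the wrist force passes 120 N, or if a joint passes its speed limit or range.

## Working session

There is one attempt and no reset: what is moved stays moved. The work goes in short steps, Python scripts to look and compute and a tool call to move; the robot and the scene stay as the last step left them, time stands still between calls to the robot, and variables do not carry over. Pictures are saved under pics/ and viewed, at most 12 in all, crops included, and the job is handed in when it is done.

Besides the shell and the picture viewer there is one more tool, called as name(argument=value, ...) on one line, values as JSON. servo_tool: Moves the arm, as the interface text tells. Its arguments: {"type":"object","properties":{"series":{"type":"array"},"force":{"type":"number"}},"required":["series"]}

```bash
mkdir -p pics; python3 - <<'E'
from station import status,cams
import cv2
for n in("scene","top"):
    im=cams.get_image(n); cv2.imwrite(f"pics/{n}0.png",im[:,:,::-1]); 
    print(cams.get_calibration(n))
print(status.get_state())
E
```

```text
{'fx': 485.64555609561216, 'fy': 485.64555609561216, 'cx': 284.0926023616667, 'cy': 215.12872301801735, 'k1': -0.07749383185091688, 'rvec': array([ 1.24602201,  2.71672237, -0.42401594]), 'tvec': array([ 0.2179039 , -0.38912567,  1.94065496])}
{'fx': 397.650606994152, 'fy': 397.650606994152, 'cx': 277.9657559937062, 'cy': 210.60643905245067, 'k1': -0.08002765085540628, 'rvec': array([ 1.91789211, -2.30250414,  0.23186915]), 'tvec': array([0.21375236, 0.48038462, 1.21596516])}
{'time_s': 0.1, 'joints': array([ 1.14211526,  0.32174511, -0.07009489,  1.45155318,  0.02263762,
        1.37080677, -0.05688865]), 'qvel': array([-3.01898506e-05,  2.32926851e-04,  1.24900371e-03, -3.95843310e-03,
       -8.68795288e-04,  2.83402713e-04,  2.35162451e-03]), 'effort': array([-1.55610530e-05, -4.92570591e+01, -4.05846303e-01, -3.13399637e+01,
       -6.42583170e-02,  3.95438250e-02,  1.01835458e-04]), 'tcp_pos': array([ 0.27825238, -0.58692764,  0.2465733 ]), 'orientation': array([-3.13987173e+00,  1.27355846e-04,  4.42837533e-01]), 'wrist_force': array([-0.258367  ,  0.42686316,  0.03139428]), 'wrist_torque': array([-0.0263311 , -0.00459231, -0.04737192]), 'grip_force': 0.0, 'opening': 0.9988750711719915}
```

View pics/scene0.png

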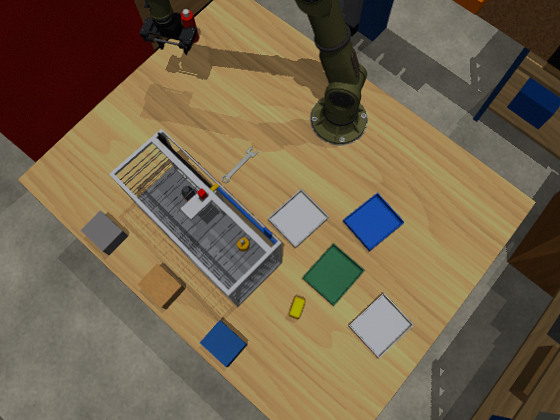

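View pics/top0.png

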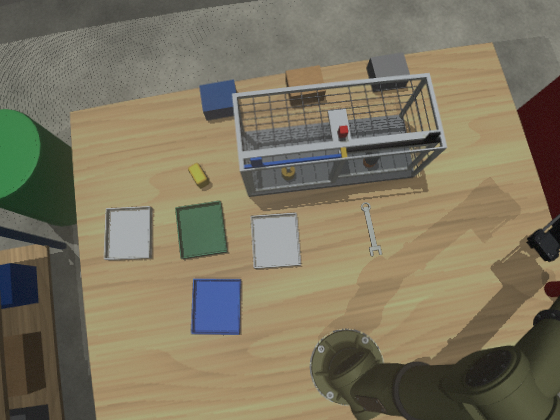

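The scene view shows the case at centre-left, with the chuck (dark) near (187,191), the red knob at (203,194) and the hole saw at (243,243). The top view shows the chuck at (371,160) behind the black door, the hole saw at (288,170), the knob at (343,130) and the wrench at (371,230).

Possible mix-ups in the top view:
- **Chuck or hole saw:** dark (371,160) against yellow (288,170). I choose the dark one.
- **Tray:** green (203,230), white (129,233), white (276,241), blue (217,306). I choose the green one. The blue, orange and grey boxes behind the case aren't trays.

Next is one close crop to check the choice.

```bash
cat > h.py <<'E'
import numpy as np, cv2
from station import status,cams
from scipy.spatial.transform import Rotation as R
def cal(n):
    c=cams.get_calibration(n); K=np.array([[c['fx'],0,c['cx']],[0,c['fy'],c['cy']],[0,0,1.]])
    return K,np.array([c['k1'],0,0,0,0.]),c['rvec'],c['tvec']
def proj(n,P):
    K,d,r,t=cal(n); return cv2.projectPoints(np.atleast_2d(np.array(P,float)),r,t,K,d)[0][:,0]
def ray(n,uv):
    K,d,r,t=cal(n); x=cv2.undistortPoints(np.array([[uv]],float),K,d)[0,0]
    M=cv2.Rodrigues(r)[0]; return -M.T@t, M.T@np.array([x[0],x[1],1])
def atz(n,uv,z):
    o,d=ray(n,uv); return o+d*(z-o[2])/d[2]
def tri(a,b):
    (o1,d1),(o2,d2)=ray("scene",a),ray("top",b)
    s=np.linalg.lstsq(np.c_[d1,-d2],o2-o1,rcond=None)[0]
    p,q=o1+d1*s[0],o2+d2*s[1]; return (p+q)/2,np.linalg.norm(p-q)
def toolrows(dp,rot=None):
    "world shift (m) in tool axes, cm"
    o=R.from_euler('xyz',status.get_state()['orientation']); return o.inv().apply(dp)*100
E
python3 - <<'E'
from h import *
a=cv2.imread("pics/top0.png"); b=cv2.imread("pics/scene0.png")
A=cv2.resize(a[70:200,225:450],None,fx=3.5,fy=3.5,interpolation=2)
cv2.imwrite("pics/ct.png",A)
B=cv2.resize(b[125:310,100:290],None,fx=3.2,fy=3.2,interpolation=2); cv2.imwrite("pics/cs.png",B)
for uv in [(235,96),(438,77),(442,141),(237,156),(343,130)]: print(uv,atz("top",uv,.287))
E
```

```text
(235, 96) [0.8022402  0.18944055 0.287     ]
(438, 77) [ 0.76034309 -0.38454952  0.287     ]
(442, 141) [ 0.57131942 -0.34151446  0.287     ]
(237, 156) [0.62798575 0.21135578 0.287     ]
(343, 130) [ 0.64926429 -0.08198272  0.287     ]
```

View pics/ct.png

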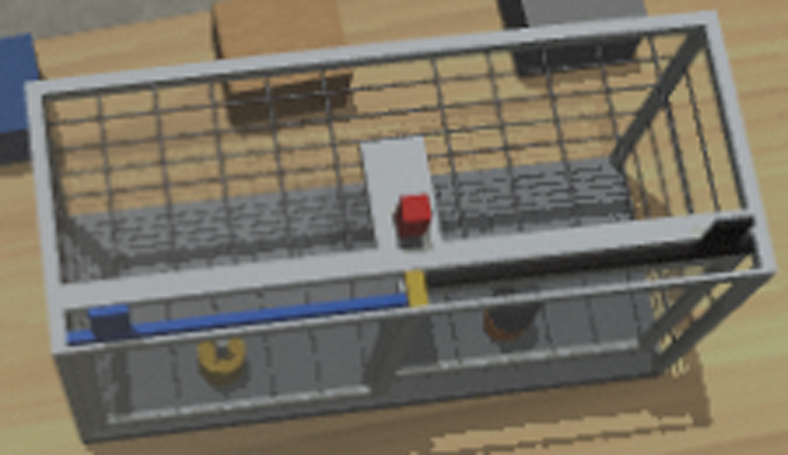

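View pics/cs.png

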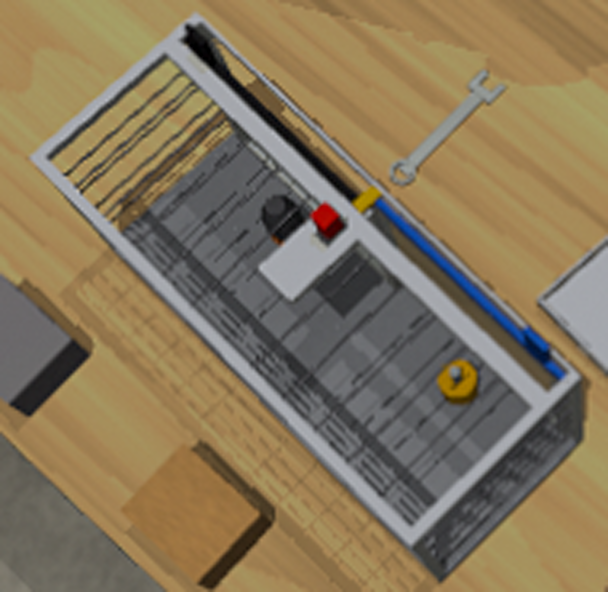

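The crops confirm the choice. The chuck (dark, orange foot) is right of the divider at top-crop (513,305), and the hole saw is left of it at (220,355). The black rail is on the right half, with its tab at (728,235). The knob is at (412,213) and the yellow tongue at (417,288). So I need the right door, slid to +y. Next I fit the case, chuck and tray.

```bash
cat > fit.py <<'E'
from h import *
from scipy.optimize import least_squares
def T(p,P): 
    c,s=np.cos(p[2]),np.sin(p[2]); P=np.array(P); return np.c_[p[0]+c*P[:,0]-s*P[:,1],p[1]+s*P[:,0]+c*P[:,1],P[:,2]]
def fit(p0,P,obs):
    f=lambda p:np.concatenate([(proj(n,T(p,P))-np.array(o)).ravel() for n,o in obs.items()])
    r=least_squares(f,p0,loss='soft_l1'); return r.x,f(r.x).reshape(-1,2).round(1)
t=lambda L:[(225+x/3.5,70+y/3.5) for x,y in L]
s=lambda L:[(100+x/3.2,125+y/3.2) for x,y in L]
if __name__=="__main__":
    x,y,z=.114,.282,.287
    P=[(x,y,z),(x,-y,z),(-x-.004,-y,z),(-x-.004,y,z)]
    c,r=fit([.68,-.08,-.1],P,dict(top=t([(30,85),(718,12),(772,270),(55,350)]),scene=s([(412,540),(32,157),(198,14),(580,378)])))
    print("case",c.round(4),r.tolist())
    k=T(c,[(-.05,0,.287+.046)]); print("knob top",k,proj("top",k),"expect",t([(415,202)]),proj("scene",k),s([(322,215)]))
    print("chuck top tri",tri(s([(276,210)])[0],t([(516,300)])[0]))
    print("rtab top corner tri",tri(s([(194,33)])[0],t([(728,222)])[0]), "ltab",tri(s([(533,333)])[0],t([(110,310)])[0]))
    print("holesaw top",tri(s([(457,372)])[0],t([(222,345)])[0]))
    x,y,z=.085,.075,.028
    q,r=fit([.45,.25,-.1],[(x,y,z),(x,-y,z),(-x,-y,z),(-x,y,z)],dict(top=[(176.5,208),(221.5,202),(228,255),(181.5,260)],scene=[(334,304),(303,276),(333,244.5),(363.5,270)]))
    print("tray",q.round(4),r.tolist())
    for w in (s([(276,210)])[0],): o=atz("scene",w,.115);print("chuck",o)
    print(atz("top",t([(516,300)])[0],.115),atz("top",t([(503,330)])[0],.03))
E
python3 fit.py
```

```text
case [ 0.6858 -0.0769 -0.0622] [[-2.2, -2.6], [-0.6, -2.2], [1.8, 0.4], [-1.4, 1.1], [-0.9, 1.0], [-1.3, -1.2], [0.1, -2.7], [1.1, -2.3]]
knob top [[ 0.63584798 -0.07378496  0.333     ]] [[343.75216203 128.15623979]] expect [(343.57142857142856, 127.71428571428572)] [[201.45430131 190.49021445]] [(200.625, 192.1875)]
chuck top tri (array([ 0.6302317 , -0.21230513,  0.0739292 ]), np.float64(0.007124522937439292))
rtab top corner tri (array([ 0.58382675, -0.30618463,  0.32730774]), np.float64(0.005287616886869098)) ltab (array([0.59658691, 0.16076297, 0.3299299 ]), np.float64(0.0021756286883950087))
holesaw top (array([0.63647456, 0.06715301, 0.06826765]), np.float64(0.0022613891235192906))
tray [ 0.4992  0.3771 -0.032 ] [[-0.7, -0.5], [-0.4, -1.2], [-0.5, -2.8], [-0.5, -0.9], [0.2, -1.4], [-0.7, -2.0], [0.7, -4.7], [1.9, -2.7]]
chuck [ 0.63655021 -0.19914819  0.115     ]
[ 0.61645914 -0.19612682  0.115     ] [ 0.61545345 -0.20282255  0.03      ]
```

```bash
python3 - <<'E'
from h import *
im={n:cv2.imread(f"pics/{n}0.png") for n in("top","scene")}
def cen(n,f,box):
    h=cv2.cvtColor(im[n],cv2.COLOR_BGR2HSV).astype(int); m=f(h[...,0],h[...,1],h[...,2])
    v,u=np.nonzero(m); x0,x1,y0,y1=box; k=(u>=x0)&(u<x1)&(v>=y0)&(v<y1); return (u[k].mean(),v[k].mean()),k.sum(),(u[k].min(),u[k].max(),v[k].min(),v[k].max())
red=lambda h,s,v:((h<6)|(h>174))&(s>150)&(v>70)
org=lambda h,s,v:(h>4)&(h<16)&(s>110)&(v>40)
grn=lambda h,s,v:(h>50)&(h<90)&(s>70)
bl=lambda h,s,v:(h>105)&(h<125)&(s>130)
for nm,f,bt,bs in (("red",red,(330,355,115,145),(190,215,180,205)),("org",org,(355,385,150,175),(175,200,180,210)),("green",grn,(165,235,195,265),(295,370,240,310))):
    a=cen("top",f,bt); b=cen("scene",f,bs) ; print(nm,a,b)
    print(tri(b[0],a[0]), atz("top",a[0],.004),atz("scene",b[0],.004), atz("top",a[0],.03),atz("scene",b[0],.03))
E
```

```text
red ((np.float64(343.3636363636364), np.float64(129.5090909090909)), np.int64(55), (np.int64(340), np.int64(347), np.int64(126), np.int64(133))) ((np.float64(200.86046511627907), np.float64(192.30232558139534)), np.int64(43), (np.int64(197), np.int64(205), np.int64(189), np.int64(196)))
(array([ 0.63876682, -0.07644554,  0.31730075]), np.float64(0.0012388007892541926)) [ 0.76195964 -0.15272227  0.004     ] [ 0.58956444 -0.19755919  0.004     ] [ 0.75171785 -0.146341    0.03      ] [ 0.59365698 -0.18756183  0.03      ]
org ((np.float64(368.0), np.float64(165.0)), np.int64(1), (np.int64(368), np.int64(368), np.int64(165), np.int64(165))) ((np.float64(185.8), np.float64(199.2)), np.int64(5), (np.int64(185), np.int64(187), np.int64(198), np.int64(200)))
(array([ 0.63870997, -0.23198831, -0.04709477]), np.float64(0.019677034734942967)) [ 0.62083576 -0.20737794  0.004     ] [ 0.64707443 -0.22188245  0.004     ] [ 0.61344792 -0.19989136  0.03      ] [ 0.65030226 -0.21151936  0.03      ]
green ((np.float64(204.1354401805869), np.float64(232.06471030850264)), np.int64(1329), (np.int64(176), np.int64(225), np.int64(205), np.int64(257))) ((np.float64(333.01943734015344), np.float64(273.9590792838875)), np.int64(1955), (np.int64(303), np.int64(363), np.int64(244), np.int64(305)))
(array([ 0.49942964,  0.37881757, -0.02790727]), np.float64(0.0013950284115260133)) [0.49384136 0.37298414 0.004     ] [0.50565892 0.38102002 0.004     ] [0.48902173 0.36873404 0.03      ] [0.51101304 0.382318   0.03      ]
```

servo_tool(series=[[[0,0,-5,0,0,0.168,1],[0,0,-5,0,0,0.168,1],[0,0,-5,0,0,0.168,1],[0,0,-2,0,0,0,1],[0,0,0,0,0,0,1]]])

```text
time_s: 0.72
tcp_pos: [0.2787, -0.5877, 0.419]
orientation: [3.139, -0.001, -0.061]
wrist_force: [0.3, 0.6, 0.6]
opening: 0.999
grip_force: 0.0
```

servo_tool(series=[[[2.7,-4.4,0,0,0,0,0.7],[2.7,-4.4,0,0,0,0,0.7],[2.7,-4.4,0,0,0,0,0.7],[2.7,-4.4,0,0,0,0,0.7],[2.7,-4.4,0,0,0,0,0.7]]])

```text
time_s: 1.35
tcp_pos: [0.427, -0.3741, 0.4152]
orientation: [-3.14, 0.003, -0.061]
wrist_force: [1.3, 0.1, 0.2]
opening: 0.706
grip_force: 0.0
```

servo_tool(series=[[[2.7,-4.4,0,0,0,0,0.7],[2.7,-4.4,0,0,0,0,0.7],[2.7,-4.4,0,0,0,0,0.7],[2.7,-4.4,0,0,0,0,0.7],[2.7,-4.4,0,0,0,0,0.7]]])

```text
time_s: 1.98
tcp_pos: [0.5751, -0.1632, 0.4152]
orientation: [-3.141, 0.003, -0.061]
wrist_force: [0.8, -1.2, 0.2]
opening: 0.7
grip_force: 0.0
```

servo_tool(series=[[[2.7,-4.4,0,0,0,0,0.6],[2.7,-4.4,0,0,0,0,0.6],[0,0,0,0,0,0,0.6],[0,0,0,0,0,0,0.6]]])

```text
time_s: 2.48
tcp_pos: [0.6337, -0.0807, 0.4156]
orientation: [3.141, 0.003, -0.061]
wrist_force: [0.4, -0.5, -0.2]
opening: 0.601
grip_force: 0.0
```

servo_tool(series=[[[0.3,-0.6,2.5,0,0,0,0.6],[0,0,2.5,0,0,0,0.6],[0,0,2,0,0,0,0.6],[0,0,1.6,0,0,0,0.6],[0,0,0,0,0,0,0.6]]])

```text
time_s: 3.1
tcp_pos: [0.6365, -0.0757, 0.3301]
orientation: [3.141, 0.003, -0.063]
wrist_force: [-0.3, -0.5, -0.4]
opening: 0.6
grip_force: 0.0
```

servo_tool(series=[[[0,0,0,0,0,0,0.1],[0,0,0,0,0,0,0.1],[0,0,0,0,0,0,0.1],[0,0,0,0,0,0,0.1],[0,0,0,0,0,0,0.1]]], force=25)

```text
time_s: 3.72
tcp_pos: [0.6377, -0.0745, 0.3319]
orientation: [3.141, -0.001, -0.061]
wrist_force: [0.4, -0.1, 1.9]
opening: 0.252
grip_force: 25.0
```

servo_tool(series=[[[0,0,0.6,0,0,0,0.1],[0,0,0.5,0,0,0,0.1],[0,0,0,0,0,0,0.1],[0,0,0,0,0,0,0.1]]], force=35)

```text
time_s: 4.22
tcp_pos: [0.6389, -0.0746, 0.3247]
orientation: [3.141, -0.007, -0.062]
wrist_force: [-0.3, -1.0, 14.9]
opening: 0.252
grip_force: 35.0
```

servo_tool(series=[[[0.8,0,0,0,0,0,0.1],[0.8,0,0,0,0,0,0.1],[0.8,0,0,0,0,0,0.1],[0.8,0,0,0,0,0,0.1],[0,0,0,0,0,0,0.1]]])

```text
time_s: 4.85
tcp_pos: [0.6681, -0.0763, 0.3248]
orientation: [3.14, 0.0, -0.061]
wrist_force: [-10.2, -0.5, 17.1]
opening: 0.25
grip_force: 35.0
```

servo_tool(series=[[[0,0,0,0,0,0,0.7],[0,0,0,0,0,0,0.7],[0,0,0,0,0,0,0.7],[0,0,-2,0,0,0,0.7],[0,0,-4,0,0,0,0.7]]])

```text
time_s: 5.48
tcp_pos: [0.6687, -0.0764, 0.3783]
orientation: [-3.141, 0.005, -0.061]
wrist_force: [1.6, 0.0, 0.3]
opening: 0.678
grip_force: 0.0
```

servo_tool(series=[[[-1.2,3.9,-3,0,0,0,0.8],[-1.2,3.9,0,0,0,0,0.8],[-1.2,3.9,0,0,0,0,0.8],[-1.2,3.9,0,0,0,0,0.8],[-1.2,3.9,0,0,0,0,0.8]]])

```text
time_s: 6.1
tcp_pos: [0.5972, -0.2684, 0.4099]
orientation: [-3.141, 0.001, -0.061]
wrist_force: [-0.8, -0.2, -0.6]
opening: 0.8
grip_force: 0.0
```

servo_tool(series=[[[-1.2,3.9,0,0,0,0,0.8],[0,0,0,0,0,0,0.8],[0,0,0,0,0,0,0.8]]])

```text
time_s: 6.48
tcp_pos: [0.5836, -0.3048, 0.41]
orientation: [-3.14, 0.0, -0.061]
wrist_force: [-0.4, -0.3, 0.4]
opening: 0.796
grip_force: 0.0
```

```bash
python3 - <<'E'
from h import *
a=cams.get_image("top")[:,:,::-1]; b=cams.get_image("scene")[:,:,::-1]
A=cv2.resize(a[85:185,325:455],None,fx=3,fy=3,interpolation=2); B=cv2.resize(b[115:215,140:270],None,fx=3,fy=3,interpolation=2)
cv2.imwrite("pics/k1.png",np.hstack([A,B]))
import fit
c=[.6858,-.0769,-.0622]
for x in(-.05,-.02): k=fit.T(c,[(x,0,.333)]); print((proj("top",k)-[325,85])*3,(proj("scene",k)-[140,115])*3+[390,0])
E
```

```text
[[ 56.25211307 129.41555448]] [[574.32532562 226.50019818]]
[[50.80230857 97.44172476]] [[552.87244684 246.20836462]]
```

View pics/k1.png

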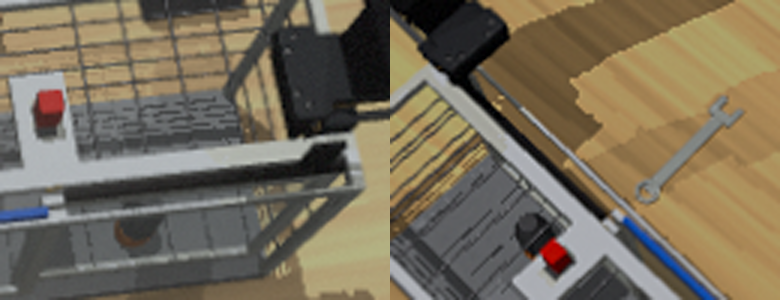

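Both views show the catch off: the knob is slid back at (50,100) and the tongue is clear of the rails. The black tab is at (325,152), under the gripper. Pinching it now.

servo_tool(series=[[[-0.2,0.1,3,0,0,0,0.8],[0,0,2.5,0,0,0,0.8],[0,0,1.6,0,0,0,0.8],[0,0,1.1,0,0,0,0.8],[0,0,0,0,0,0,0.8]]])

```text
time_s: 7.2
tcp_pos: [0.5812, -0.306, 0.3281]
orientation: [-3.141, 0.001, -0.061]
wrist_force: [0.1, 0.1, 0.9]
opening: 0.801
grip_force: 0.0
```

servo_tool(series=[[[0,0,0,0,0,0,0.2],[0,0,0,0,0,0,0.2],[0,0,0,0,0,0,0.2],[0,0,0,0,0,0,0.2],[0,0,0,0,0,0,0.2]]], force=12)

```text
time_s: 7.82
tcp_pos: [0.5813, -0.3064, 0.3286]
orientation: [3.141, -0.0, -0.061]
wrist_force: [0.8, -0.3, 0.4]
opening: 0.343
grip_force: 12.0
```

servo_tool(series=[[[0,-1,0,0,0,0,0.2],[0,-2,0,0,0,0,0.2],[0,-2.5,0,0,0,0,0.2],[0,-2.5,0,0,0,0,0.2],[0,-2.5,0,0,0,0,0.2]]])

```text
time_s: 8.45
tcp_pos: [0.5878, -0.1994, 0.3286]
orientation: [3.141, -0.0, -0.06]
wrist_force: [1.7, -3.4, -1.1]
opening: 0.339
grip_force: 12.0
```

servo_tool(series=[[[0,-2.5,0,0,0,0,0.2],[0,-2.5,0,0,0,0,0.2],[0,-2.5,0,0,0,0,0.2],[0,-2.5,0,0,0,0,0.2],[0,-2.5,0,0,0,0,0.2]]])

```text
time_s: 9.07
tcp_pos: [0.5953, -0.0748, 0.3286]
orientation: [3.141, -0.001, -0.06]
wrist_force: [2.9, -3.4, -1.3]
opening: 0.344
grip_force: 12.0
```

servo_tool(series=[[[0,-1.5,0,0,0,0,0.2],[0,-0.7,0,0,0,0,0.2],[0,0,0,0,0,0,0.2],[0,0,0,0,0,0,0.2]]])

```text
time_s: 9.57
tcp_pos: [0.5966, -0.054, 0.3286]
orientation: [-3.14, 0.0, -0.061]
wrist_force: [2.8, 2.1, -0.1]
opening: 0.345
grip_force: 12.0
```

servo_tool(series=[[[0,0,0,0,0,0,1],[0,0,0,0,0,0,1],[0,0,0,0,0,0,1],[0,0,-3,0,0,0,1],[0,0,-4,0,0,0,1]]])

```text
time_s: 10.2
tcp_pos: [0.5959, -0.0552, 0.3982]
orientation: [3.141, 0.003, -0.062]
wrist_force: [0.8, 0.2, 1.6]
opening: 0.826
grip_force: 0.0
```

servo_tool(series=[[[-3,3,-3,0,0,0,1],[-3.5,3.5,0,0,0,0,1],[-3.5,3.5,0,0,0,0,1],[-3,3,0,0,0,0,1],[0,0,0,0,0,0,1]]])

```text
time_s: 10.82
tcp_pos: [0.4565, -0.1799, 0.4292]
orientation: [3.14, -0.0, -0.069]
wrist_force: [0.9, 0.1, -0.0]
opening: 1.001
grip_force: 0.0
```

servo_tool(series=[[[0,0,0,0,0.18,0,1],[0,0,0,0,0.18,0,1],[0,0,0,0,0.18,0,1],[0,0,0,0,0.18,0,1],[0,0,0,0,0,0,1]]])

```text
time_s: 11.45
tcp_pos: [0.4795, -0.1811, 0.4058]
orientation: [-3.106, -0.455, -0.062]
wrist_force: [-0.6, -1.1, -0.5]
opening: 0.999
grip_force: 0.0
```

```bash
python3 - <<'E'
from h import *
a=cams.get_image("top")[:,:,::-1]; b=cams.get_image("scene")[:,:,::-1]
cv2.imwrite("pics/a2.png",a);cv2.imwrite("pics/b2.png",b)
A=cv2.resize(a[120:210,320:420],None,fx=4,fy=4,interpolation=2); B=cv2.resize(b[150:240,150:250],None,fx=4,fy=4,interpolation=2)
cv2.imwrite("pics/k2.png",np.hstack([A,B]))
s=status.get_state();print(s['joints'].round(2),s['wrist_force'])
E
```

```text
[ 0.69 -0.29 -0.19  1.83 -0.29  1.21 -1.08] [-0.59794478 -1.26991837  0.75243252]
```

View pics/k2.png

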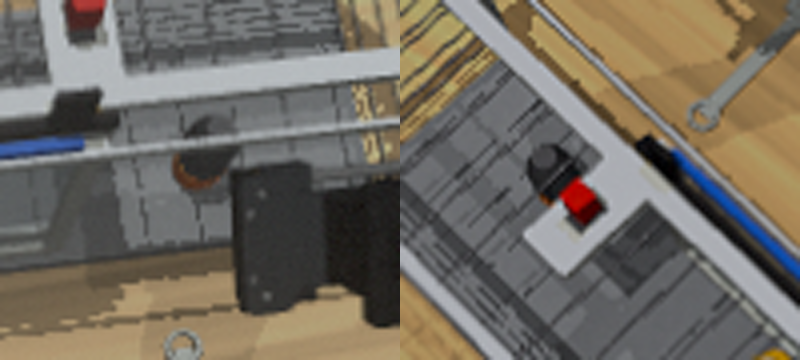

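The door is fully open: the black tab is now near the middle at left-crop (75,110), and the chuck stands uncovered. Its top centre is at right-crop (549,157) and its orange foot at left-crop (190,175). Joint 2 is at its limit, so the next pose must be lower and further forward. First I refine the chuck position by silhouette.

```bash
python3 - <<'E'
from h import *
print(atz("scene",(187.25,189.25),.115))
for p in [(212,128),(208,125)]: print(atz("top",(320+p[0]/4,120+p[1]/4),.115))
# dark-pixel silhouette fit: model outline vs centroid
th=np.linspace(0,2*np.pi,40)
def hull(n,x,y):
    P=[(x+r*np.cos(t),y+r*np.sin(t),.02+z) for r,z in((.019,0),(.019,.016),(.0215,.016),(.0215,.068),(.011,.095)) for t in th]
    return cv2.convexHull(proj(n,P).astype(np.float32))
k=4
for n,f in(("top","pics/a2.png"),("scene","pics/b2.png")):
    im=cv2.imread(f).astype(float); im=cv2.resize(im,None,fx=k,fy=k,interpolation=cv2.INTER_LINEAR)
    h=cv2.cvtColor(im.astype(np.uint8),cv2.COLOR_BGR2HSV); g=im.max(2); dark=((g<75)|((h[...,0]<16)&(h[...,1]>100))).astype(float)
    best=[]
    for x in np.arange(.595,.665,.0025):
        for y in np.arange(-.23,-.17,.0025):
            m=np.zeros(g.shape,np.uint8); hh=((hull(n,x,y)+.5)*k-.5).round().astype(int); cv2.fillConvexPoly(m,hh,1)
            d=cv2.dilate(m,np.ones((13,13)))-m
            best.append((dark[m>0].mean()-dark[d>0].mean(),x,y))
    best.sort(reverse=True); print(n,np.round(best[:5],3).tolist())
E
```

```text
[ 0.63045617 -0.2000844   0.115     ]
[ 0.62808649 -0.20076309  0.115     ]
[ 0.63106158 -0.19823712  0.115     ]
top [[0.456, 0.627, -0.205], [0.451, 0.627, -0.208], [0.45, 0.625, -0.202], [0.439, 0.625, -0.205], [0.437, 0.63, -0.208]]
scene [[0.647, 0.632, -0.208], [0.628, 0.632, -0.21], [0.619, 0.632, -0.205], [0.597, 0.63, -0.208], [0.596, 0.63, -0.21]]
```

servo_tool(series=[[[-1.5,0.35,5,0,0,0,1],[-1.5,0.35,5,0,0,0,1],[-1.5,0.35,5,0,0,0,1],[-1.5,0.35,5,0,0,0,1],[0,0,0,0,0,0,1]]])

```text
time_s: 12.18
tcp_pos: [0.5109, -0.192, 0.1961]
orientation: [-3.102, -0.448, -0.067]
wrist_force: [0.1, -0.2, 0.3]
opening: 0.998
grip_force: 0.0
```

```bash
cat > plan.py <<'E'
from h import *
import sys
def Rt(a,yaw): return R.from_euler('z',yaw)*R.from_euler('x',np.pi)*R.from_euler('y',a)
def plan(g,a,yaw=-.062):
    "shift in present tool axes (cm) to bring the grasp point to g at tilt a, then the turn (rotvec)"
    s=status.get_state(); o=R.from_euler('xyz',s['orientation']); t=Rt(a,yaw)
    tcp=np.array(g)-t.apply([0,0,.006])
    print("tcp",tcp.round(4),"shift",(o.inv().apply(tcp-s['tcp_pos'])*100).round(2),"in target axes",(t.inv().apply(tcp-s['tcp_pos'])*100).round(2),"turn",(o.inv()*t).as_rotvec().round(3),"j",s['joints'].round(2),"F",s['wrist_force'].round(1))
if __name__=="__main__": plan([float(v) for v in sys.argv[1:4]],*[float(v) for v in sys.argv[4:]])
E
python3 plan.py .516 -.197 .196 .733
```

```text
tcp [ 0.512  -0.1968  0.2005] shift [ 0.32  0.46 -0.35] in target axes [ 0.4   0.47 -0.24] turn [-0.036  0.284 -0.01 ] j [ 0.67 -0.12 -0.22  2.11 -0.32  0.77 -1.  ] F [ 0.1 -0.2  0.3]
```

servo_tool(series=[[[0,0,0,-0.012,0.095,0,1],[0,0,0,-0.012,0.095,0,1],[0,0,0,-0.012,0.095,0,1],[0,0,0,0,0,0,1]]])

```text
time_s: 12.68
tcp_pos: [0.513, -0.1927, 0.2022]
orientation: [-3.138, -0.743, -0.073]
wrist_force: [-0.4, 0.2, -0.4]
opening: 0.998
grip_force: 0.0
```

```bash
python3 plan.py .516 -.197 .196 .733;python3 plan.py .630 -.204 .07 .733
```

```text
tcp [ 0.512  -0.1968  0.2005] shift [-0.17  0.41  0.07] in target axes [-0.17  0.41  0.08] turn [ 0.004 -0.01  -0.008] j [ 0.58 -0.25 -0.09  2.33 -0.71  0.47 -0.61] F [-0.4  0.2 -0.4]
tcp [ 0.626  -0.2038  0.0745] shift [-0.29  0.33 17.08] in target axes [-0.11  0.4  17.08] turn [ 0.004 -0.01  -0.008] j [ 0.58 -0.25 -0.09  2.33 -0.71  0.47 -0.61] F [-0.4  0.2 -0.4]
```

servo_tool(series=[[[-0.2,0.3,2.5,0,0,0,1],[0,0,3,0,0,0,1],[0,0,3,0,0,0,1],[0,0,2.5,0,0,0,1],[0,0,0,0,0,0,1]]])

```text
time_s: 13.3
tcp_pos: [0.5881, -0.1997, 0.1188]
orientation: [-3.136, -0.742, -0.071]
wrist_force: [0.3, -0.9, 0.3]
opening: 0.999
grip_force: 0.0
```

```bash
python3 plan.py .630 -.204 .07 .733
```

```text
tcp [ 0.626  -0.2038  0.0745] shift [-0.19  0.17  5.85] in target axes [-0.14  0.17  5.85] turn [ 0.001 -0.009 -0.006] j [ 0.47  0.05 -0.06  2.26 -1.09  0.26 -0.24] F [ 0.3 -0.9  0.3]
```

servo_tool(series=[[[-0.2,0.2,1.6,0,0,0,1],[0,0,1.6,0,0,0,1],[0,0,1.5,0,0,0,1],[0,0,1.1,0,0,0,1],[0,0,0,0,0,0,1]]])

```text
time_s: 13.92
tcp_pos: [0.6247, -0.2049, 0.0759]
orientation: [-3.138, -0.745, -0.071]
wrist_force: [-0.1, -0.7, 0.5]
opening: 0.999
grip_force: 0.0
```

```bash
python3 plan.py .630 -.204 .07 .733; python3 - <<'E'
from h import *
a=cams.get_image("top")[:,:,::-1]; b=cams.get_image("scene")[:,:,::-1]
A=cv2.resize(a[120:210,320:420],None,fx=4,fy=4,interpolation=2); B=cv2.resize(b[150:240,150:250],None,fx=4,fy=4,interpolation=2)
cv2.imwrite("pics/k3.png",np.hstack([A,B]))
E
```

```text
tcp [ 0.626  -0.2038  0.0745] shift [-0.01 -0.13  0.19] in target axes [-0.01 -0.13  0.19] turn [ 0.002 -0.012 -0.007] j [ 0.51  0.2  -0.13  2.21 -1.45  0.2   0.13] F [-0.1 -0.7  0.5]
```

View pics/k3.png

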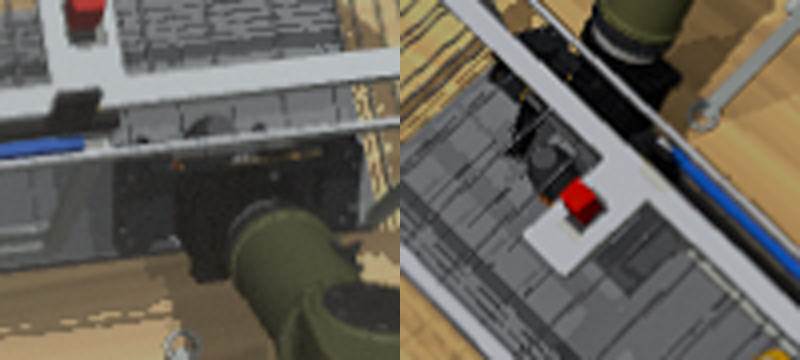

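The scene view shows the chuck top at (549,157) between the two fingers, at (525,130) and (580,160), and the chuck hasn't moved. Gripping now.

servo_tool(series=[[[0,0,0.2,0,0,0,0.35],[0,0,0,0,0,0,0.35],[0,0,0,0,0,0,0.35],[0,0,0,0,0,0,0.35],[0,0,0,0,0,0,0.35]]], force=30)

```text
time_s: 14.65
tcp_pos: [0.6247, -0.2061, 0.073]
orientation: [-3.141, -0.742, -0.072]
wrist_force: [-0.5, -4.1, 1.9]
opening: 0.516
grip_force: 2.2
```

servo_tool(series=[[[0,0,0,0,0,0,0.35],[0,0,0,0,0,0,0.35],[0,0,0,0,0,0,0.35]]], force=40)

```text
time_s: 15.02
tcp_pos: [0.6248, -0.2063, 0.0731]
orientation: [-3.141, -0.743, -0.072]
wrist_force: [-0.8, -5.3, 2.5]
opening: 0.48
grip_force: 39.7
```

servo_tool(series=[[[0.35,0,-0.35,0,0,0,0.35],[0.7,0,-0.75,0,0,0,0.35],[0.7,0,-0.75,0,0,0,0.35],[0,0,0,0,0,0,0.35],[0,0,0,0,0,0,0.35]]])

```text
time_s: 15.65
tcp_pos: [0.6241, -0.2027, 0.096]
orientation: [-3.136, -0.739, -0.07]
wrist_force: [-0.1, -0.1, -5.5]
opening: 0.486
grip_force: 39.7
```

```bash
python3 - <<'E'
from h import *
a=cams.get_image("top")[:,:,::-1]; b=cams.get_image("scene")[:,:,::-1]
A=cv2.resize(a[120:210,320:420],None,fx=4,fy=4,interpolation=2); B=cv2.resize(b[150:240,150:250],None,fx=4,fy=4,interpolation=2)
cv2.imwrite("pics/k4.png",np.hstack([A,B]))
print(status.get_state()['joints'].round(2),status.get_state()['wrist_torque'].round(2))
E
```

```text
[ 0.45  0.15 -0.06  2.2  -1.21  0.22 -0.12] [ 0.13  1.48 -0.  ]
```

View pics/k4.png

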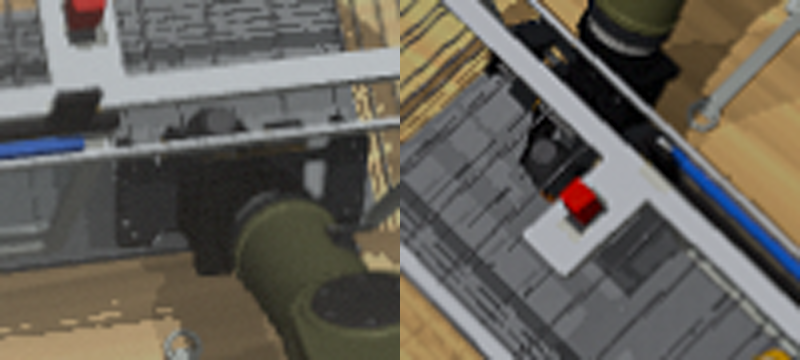

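Both views show the chuck lifted inside the gripper, and the wrist carries −5.5 N. Next I pull it out through the opening.

servo_tool(series=[[[-0.95,0,-2.2,0,0,0,0.35],[-0.95,0,-2.2,0,0,0,0.35],[-0.95,0,-2.2,0,0,0,0.35],[-0.95,0,-2.2,0,0,0,0.35],[-0.95,0,-2.2,0,0,0,0.35]]])

```text
time_s: 16.38
tcp_pos: [0.5148, -0.1965, 0.1464]
orientation: [-3.138, -0.74, -0.07]
wrist_force: [-0.6, -0.3, -4.3]
opening: 0.486
grip_force: 39.7
```

```bash
python3 - <<'E'
from h import *
print(status.get_state()['joints'].round(2)); print("tape",atz("top",(199,175),.05), "white",atz("top",(276,241),.02))
E
```

```text
[ 0.5  -0.15 -0.01  2.38 -0.92  0.36 -0.37]
tape [0.67456903 0.35532357 0.05      ] white [0.4203862  0.14661237 0.02      ]
```

servo_tool(series=[[[-0.5,0,-0.5,0,-0.14,0,0.35],[-0.8,0,-0.5,0,-0.14,0,0.35],[-0.8,0,-0.4,0,-0.14,0,0.35],[0,0,0,0,0,0,0.35]]])

```text
time_s: 16.88
tcp_pos: [0.4966, -0.1922, 0.1471]
orientation: [-3.132, -0.373, -0.061]
wrist_force: [0.6, 0.2, -4.9]
opening: 0.477
grip_force: 39.7
```

```bash
python3 plan.py .5 .377 .14 .32 .4
```

```text
tcp [0.4983 0.3763 0.1457] shift [ -3.14 -56.76  -0.5 ] in target axes [ 21.11 -52.29   7.15] turn [ 0.147 -0.054 -0.434] j [ 0.64 -0.06 -0.23  2.14 -0.23  0.73 -1.08] F [ 0.6  0.2 -4.9]
```

servo_tool(series=[[[-0.2,-2.5,0,0,0,0,0.35],[-0.2,-4,0,0,0,0,0.35],[-0.2,-4.2,0,0,0,0,0.35],[-0.2,-4.2,0,0,0,0,0.35],[-0.2,-4.2,0,0,0,0,0.35]]])

```text
time_s: 17.5
tcp_pos: [0.4954, 0.0005, 0.143]
orientation: [-3.129, -0.37, -0.064]
wrist_force: [1.1, 0.3, -4.2]
opening: 0.48
grip_force: 39.7
```

servo_tool(series=[[[-0.2,-4.2,0,0,0,0,0.35],[-0.2,-4.2,0,0,0,0,0.35],[-0.2,-4.2,0,0,0,0,0.35],[-0.2,-4.2,0,0,0,0,0.35],[-0.2,-4.2,0,0,0,0,0.35]]])

```text
time_s: 18.12
tcp_pos: [0.4984, 0.21, 0.1412]
orientation: [-3.13, -0.368, -0.064]
wrist_force: [-0.3, 0.2, -6.5]
opening: 0.478
grip_force: 39.7
```

servo_tool(series=[[[-0.2,-4.2,0,0,0,0,0.35],[-0.2,-4.2,0,0,0,0,0.35],[-0.2,-4.2,0,0,0,0,0.35],[-0.2,-4,0,0,0,0,0.35],[0,0,0,0,0,0,0.35]]])

```text
time_s: 18.75
tcp_pos: [0.4984, 0.3276, 0.1347]
orientation: [-3.134, -0.357, -0.056]
wrist_force: [-0.0, 0.9, -4.0]
opening: 0.484
grip_force: 39.7
```

```bash
python3 plan.py .5 .377 .14 .74 -.066
```

```text
tcp [0.496  0.3773 0.1444] shift [-0.15 -4.95 -1.05] in target axes [ 0.23 -4.94 -1.1 ] turn [-0.013  0.383  0.007] j [-0.27  0.16 -0.54  1.95  0.46  0.85 -2.69] F [-0.   0.9 -4. ]
```

servo_tool(series=[[[0,0,0,0.035,0,-0.094,0.35],[0,0,0,0.035,0,-0.094,0.35],[0,0,0,0.035,0,-0.094,0.35],[0,0,0,0.035,0,-0.094,0.35],[0,0,0,0.035,0,-0.094,0.35]]])

```text
time_s: 19.38
tcp_pos: [0.5011, 0.322, 0.1353]
orientation: [-3.137, -0.361, 0.441]
wrist_force: [-0.3, -0.1, -4.1]
opening: 0.483
grip_force: 39.7
```

```bash
python3 plan.py .5 .377 .14 .742 .44
```

```text
tcp [0.4963 0.3753 0.1444] shift [ 2.04 -5.03 -0.18] in target axes [ 1.97 -5.03  0.57] turn [-0.005  0.381 -0.   ] j [-0.08  0.1  -0.6   2.01  0.21  0.7  -1.93] F [-0.3 -0.1 -4.1]
```

servo_tool(series=[[[0.5,-1.2,0,0,0.095,0,0.35],[0.5,-1.3,0,0,0.095,0,0.35],[0.5,-1.3,0,0,0.095,0,0.35],[0.5,-1.2,0,0,0.095,0,0.35],[0,0,0,0,0,0,0.35]]])

```text
time_s: 20.0
tcp_pos: [0.4955, 0.3716, 0.148]
orientation: [-3.138, -0.728, 0.441]
wrist_force: [0.8, -0.6, -4.8]
opening: 0.483
grip_force: 39.7
```

```bash
python3 plan.py .5 .377 .08 .742 .44; python3 - <<'E'
from h import *
a=cams.get_image("top")[:,:,::-1]; b=cams.get_image("scene")[:,:,::-1]
A=cv2.resize(a[150:290,140:280],None,fx=2.8,fy=2.8,interpolation=2); B=cv2.resize(b[200:340,260:400],None,fx=2.8,fy=2.8,interpolation=2)
cv2.imwrite("pics/k5.png",np.hstack([A,B]))
E
```

```text
tcp [0.4963 0.3753 0.0844] shift [-4.06 -0.28  4.9 ] in target axes [-4.13 -0.3   4.85] turn [-0.005  0.014  0.001] j [-0.19 -0.   -0.63  2.23  0.84  0.32 -2.67] F [ 0.8 -0.6 -4.8]
```

View pics/k5.png

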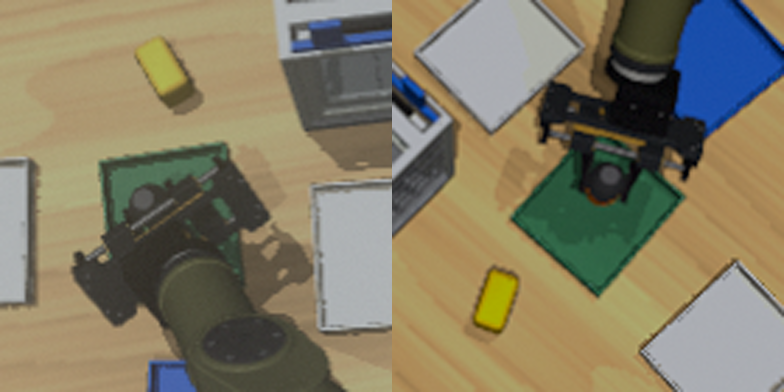

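The chuck hangs over the green tray: its top is at left-crop (145,200) and at right-crop (608,178), inside the rim. Joint 7 is near its limit, so I turn the yaw before lowering.

servo_tool(series=[[[0,0,0,0.066,0,-0.075,0.35],[0,0,0,0.066,0,-0.075,0.35],[0,0,0,0.066,0,-0.075,0.35],[0,0,0,0.066,0,-0.075,0.35],[0,0,0,0,0,0,0.35]]])

```text
time_s: 20.72
tcp_pos: [0.4926, 0.3702, 0.1434]
orientation: [-3.129, -0.703, 0.66]
wrist_force: [0.3, -0.3, -4.5]
opening: 0.481
grip_force: 39.7
```

```bash
python3 plan.py .5 .377 .08 .743 .84
```

```text
tcp [0.4973 0.374  0.0844] shift [-3.36  0.05  4.89] in target axes [-3.56  0.1   4.75] turn [ 0.106  0.039 -0.135] j [-0.18 -0.02 -0.51  2.24 -0.02  0.21 -1.58] F [ 0.3 -0.3 -4.5]
```

```bash
python3 plan.py .5 .377 .072 .743 .66
```

```text
tcp [0.4968 0.3745 0.0764] shift [-3.88 -0.01  5.49] in target axes [-4.1  -0.08  5.33] turn [-0.013  0.04  -0.   ] j [-0.18 -0.02 -0.51  2.24 -0.02  0.21 -1.58] F [ 0.3 -0.3 -4.5]
```

servo_tool(series=[[[-1,0,1.4,-0.003,0.01,0,0.35],[-1,0,1.4,-0.003,0.01,0,0.35],[-1,0,1.4,-0.003,0.01,0,0.35],[-0.6,0,0.8,0,0.01,0,0.35],[0,0,0,0,0,0,0.35]]])

```text
time_s: 21.35
tcp_pos: [0.4955, 0.3704, 0.0943]
orientation: [3.133, -0.724, 0.67]
wrist_force: [-0.1, 0.2, -4.5]
opening: 0.483
grip_force: 39.7
```

```bash
python3 plan.py .5 .377 .0535 .743 .66
```

```text
tcp [0.4968 0.3745 0.0579] shift [-2.15 -0.27  2.96] in target axes [-2.2  -0.24  2.91] turn [0.002 0.019 0.007] j [-0.08  0.1  -0.63  2.28  0.93  0.1  -2.49] F [-0.1  0.2 -4.5]
```

servo_tool(series=[[[0.75,-0.1,0.65,0,0.005,0,0.35],[0.75,-0.1,0.65,0,0.005,0,0.35],[-0.9,0,1,0,0.005,0,0.35],[-0.9,0,1,0,0.005,0,0.35],[0,0,0,0,0,0,0.35]]])

```text
time_s: 21.98
tcp_pos: [0.5124, 0.3841, 0.0815]
orientation: [3.134, -0.719, 0.672]
wrist_force: [-0.6, -0.1, -4.5]
opening: 0.486
grip_force: 39.7
```

```bash
python3 plan.py .515 .39 .0535 .743 .66
```

```text
tcp [0.5118 0.3875 0.0579] shift [-1.43 -0.31  1.88] in target axes [-1.48 -0.3   1.85] turn [-0.001  0.024  0.009] j [-0.24  0.16 -0.48  2.24  1.14  0.1  -2.69] F [-0.6 -0.1 -4.5]
```

servo_tool(series=[[[0,0,0,0.033,0.005,-0.0375,0.35],[0,0,0,0.033,0.005,-0.0375,0.35],[0,0,0,0.033,0.005,-0.0375,0.35],[0,0,0,0.033,0.005,-0.0375,0.35],[0,0,0,0,0,0,0.35]]])

```text
time_s: 22.6
tcp_pos: [0.5134, 0.3818, 0.0795]
orientation: [3.133, -0.732, 0.852]
wrist_force: [0.2, -0.4, -5.3]
opening: 0.481
grip_force: 39.7
```

```bash
python3 plan.py .515 .39 .0535 .743 .87
```

```text
tcp [0.5124 0.3869 0.0579] shift [-1.21 -0.43  1.81] in target axes [-1.22 -0.41  1.81] turn [ 0.02   0.011 -0.013] j [ 0.48  0.36 -1.15  2.22  1.16  0.12 -2.36] F [ 0.2 -0.4 -5.3]
```

servo_tool(series=[[[-0.3,0,0.35,0,0.004,0,0.35],[-0.3,0,0.35,0,0.004,0,0.35],[-0.3,0,0.35,0,0.004,0,0.35],[-0.15,0,0.15,0,0,0,0.35],[0,0,0,0,0,0,0.35]]])

```text
time_s: 23.22
tcp_pos: [0.5128, 0.3837, 0.0661]
orientation: [3.133, -0.74, 0.858]
wrist_force: [-0.3, 1.2, -4.6]
opening: 0.484
grip_force: 39.7
```

```bash
python3 plan.py .515 .39 .0535 .743 .87
```

```text
tcp [0.5124 0.3869 0.0579] shift [-0.4  -0.25  0.75] in target axes [-0.4  -0.24  0.75] turn [ 0.016  0.003 -0.008] j [ 0.41  0.37 -1.07  2.23  1.5   0.1  -2.69] F [-0.3  1.2 -4.6]
```

servo_tool(series=[[[0,0,0,0.033,0,-0.037,0.35],[0,0,0,0.033,0,-0.037,0.35],[-0.2,0,0.22,0,0,0,0.35],[-0.2,0,0.22,0,0,0,0.35],[0,0,0,0,0,0,0.35]]])

```text
time_s: 23.85
tcp_pos: [0.5124, 0.3834, 0.0597]
orientation: [3.129, -0.738, 0.962]
wrist_force: [-0.6, 0.0, -5.0]
opening: 0.482
grip_force: 39.7
```

```bash
python3 plan.py .515 .39 .0535 .743 .95
```

```text
tcp [0.5126 0.3867 0.0579] shift [ 0.09 -0.17  0.31] in target axes [ 0.08 -0.17  0.32] turn [0.004 0.005 0.009] j [ 0.56  0.52 -1.21  2.21  1.31  0.15 -2.3 ] F [-0.6  0.  -5. ]
```

Next I lower to contact in small steps, watching the wrist force.

servo_tool(series=[[[-0.13,0,0.15,0,0.003,0,0.35],[-0.07,0,0.08,0,0,0,0.35],[0,0,0,0,0,0,0.35]]])

```text
time_s: 24.22
tcp_pos: [0.5129, 0.384, 0.0573]
orientation: [3.13, -0.742, 0.962]
wrist_force: [-0.7, 0.4, -3.8]
opening: 0.488
grip_force: 39.6
```

servo_tool(series=[[[-0.1,0,0.11,0,0,0,0.35],[0,0,0,0,0,0,0.35],[0,0,0,0,0,0,0.35]]])

```text
time_s: 24.6
tcp_pos: [0.5136, 0.3845, 0.0571]
orientation: [3.13, -0.745, 0.962]
wrist_force: [-6.4, -7.0, 10.1]
opening: 0.479
grip_force: 39.6
```

Contact: the vertical force swung from −4 to +10 N. I ease off a little and open gently.

servo_tool(series=[[[0.06,0,-0.07,0,0,0,0.35],[0,0,0,0,0,0,0.35],[0,0,0,0,0,0,0.55],[0,0,0,0,0,0,0.6],[0,0,0,0,0,0,0.7]]], force=10)

```text
time_s: 25.22
tcp_pos: [0.5131, 0.3835, 0.0565]
orientation: [3.131, -0.742, 0.96]
wrist_force: [-0.2, -1.5, -1.1]
opening: 0.64
grip_force: 0.0
```

servo_tool(series=[[[0,0,0,0,0,0,1],[0,0,0,0,0,0,1],[0,0,0,0,0,0,1],[0,0,0,0,0,0,1]]])

```text
time_s: 25.72
tcp_pos: [0.513, 0.3834, 0.0564]
orientation: [3.131, -0.742, 0.96]
wrist_force: [0.2, -0.1, 0.1]
opening: 0.984
grip_force: 0.0
```

```bash
python3 - <<'E'
from h import *
a=cams.get_image("top")[:,:,::-1]; b=cams.get_image("scene")[:,:,::-1]
A=cv2.resize(a[160:290,150:280],None,fx=3,fy=3,interpolation=2); B=cv2.resize(b[210:340,270:400],None,fx=3,fy=3,interpolation=2)
cv2.imwrite("pics/k6.png",np.hstack([A,B])); print(status.get_state()['joints'].round(2))
E
```

```text
[ 0.55  0.52 -1.19  2.21  1.37  0.14 -2.36]
```

View pics/k6.png

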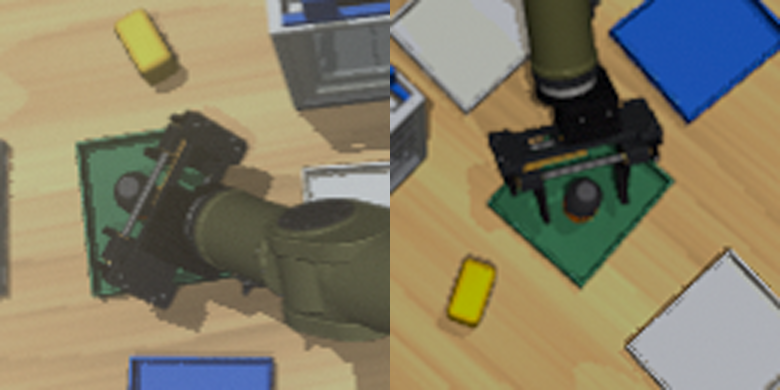

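The chuck stands upright in the green tray (right-crop (582,195)), free between the open fingers. I withdraw along the fingers.

servo_tool(series=[[[0,0,-1,0,0,0,1],[0,0,-1.5,0,0,0,1],[0,0,-1.5,0,0,0,1],[0,0,-1.5,0,0,0,1],[0,0,-1.5,0,0,0,1]]])

```text
time_s: 26.45
tcp_pos: [0.489, 0.3538, 0.0901]
orientation: [3.138, -0.726, 0.961]
wrist_force: [-0.8, 0.1, -0.7]
opening: 0.997
grip_force: 0.0
```

servo_tool(series=[[[0,0,-2,0,0,0,1],[0,0,-2,0,0,0,1],[0,0,-2,0,0,0,1],[0,0,-2,0,0,0,1],[0,0,-2,0,0,0,1]]])

```text
time_s: 27.08
tcp_pos: [0.4612, 0.3104, 0.1118]
orientation: [-3.141, -0.649, 0.951]
wrist_force: [-0.5, -0.8, 0.6]
opening: 1.002
grip_force: 0.0
```

```bash
python3 - <<'E'
from h import *
a=cams.get_image("top")[:,:,::-1]; b=cams.get_image("scene")[:,:,::-1]
cv2.imwrite("pics/fin_t.png",a)
A=cv2.resize(a[60:270,110:450],None,fx=1.2,fy=1.2,interpolation=2); B=cv2.resize(b[115:325,100:400],None,fx=1.2,fy=1.2,interpolation=2)
cv2.imwrite("pics/k7.png",np.hstack([A,B])); print(status.get_state()['joints'].round(2),status.get_state()['tcp_pos'])
E
```

```text
[ 0.97 -0.09 -1.37  2.29 -0.97  0.47 -0.25] [0.46302606 0.30860999 0.11204497]
```

View pics/k7.png

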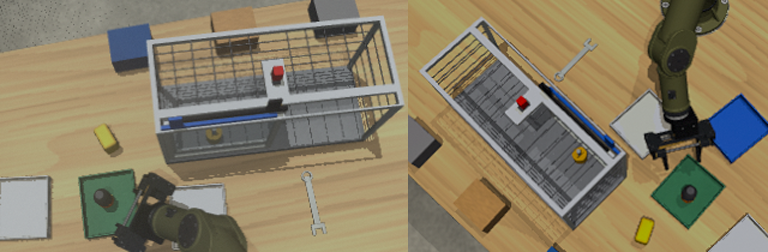

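The chuck stands upright in the green tray at (100,198) and (688,192). The catch is still back, the door is open, the hole saw, wrench and tape are in place, and the hand is clear.

```bash
python3 -c "
from station import job; print(job.close_job())"
```

```text
the job is handed in; nothing more can be done
None
```

The job is handed in: the catch is off and slid back, the right door is open past the left one, and the chuck was set down upright in the green tray, with the hole saw and other tools untouched in the last pictures. I have not seen a verdict.

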